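# Slide the slotted shim out of its holder and set it on the levelling foot

## Task

Take the slotted steel shim from its holder and fit it on the levelling foot. It lies flush in its channel and cannot be gripped there: press on its solid end from above, firmly enough to beat the spring brake but never with more than about 30 N, and slide it out of the channel's open end until a good 30 mm overhangs, still lying flat. Then grip the overhanging prongs by their outer sides, lift the shim out and lay it (do not drop it) flat, centred and square on the foot's pad with the stud standing in its slot; let go, and leave the hexagon nut, the small spanner and the tape measure where they are.

Things in the scene. Friction and masses are not known exactly. Their poses are not given: they have to be found in the camera images.
- holder: Bolted-down dark steel block, 150 mm long (its x), 92 wide (y); origin under its centre, let 0 to 4 mm into the bench, z up. Its top is a channel for the shim, 63 mm wide, floor at 50 mm, open at the end face x = -75 mm, closed by a stop at x = +60 mm. Rails and stop are 5 mm high, tops at 55 mm, flush with the shim's top: its edges cannot be reached inside.
- bed: Floor of the holder's channel, a fixed steel plate; origin in the middle of its top edge at the open end (50 mm above the holder's origin, holder x = -75 mm), axes as the holder's: the shim slides out towards -x, over free space down to the bench. Pressing the shim on it with over 40 N spoils the shim.
- brake_pin (a point): Brass spring brake pin in the +y rail, 30 mm inside the open end; its tip pushes the shim sideways against the other rail with about 8 N. Channel and pin are oiled (friction 0.2, under dry fingertips about 0.6, both vary by a fifth): the pin alone holds the shim back with 2.5 to 4 N, so fingers that press with under some 12 N slip on it.
- shim_centre (a point): Centre, half-way up, of the loose shim, a plain steel plate 110 mm (its x) x 60 (y) x 5 (z, up), 0.16 to 0.24 kg. From x = -55 to +5 mm it is two prongs 21 mm wide with an 18 mm slot between, open at -x; from +5 to +55 it is solid. Mass centre at x = +5 mm: it tips at 60 mm overhang. It starts with its axes along the holder's, slot to the open end, its front 5 to 18 mm inside.
- foot: Fixed grey-painted levelling foot: base 110 x 80 x 10 mm (corner bolts to 15 mm) with a narrow pad 80 mm long (its x), 40 wide (y), flat top 50 mm above the bench; origin under the pad's centre on the bench, z up. The fitted shim has its axes along the foot's (slot open to -x), centre over the pad's centre, and overhangs the pad 10 mm on each side, so fingers on its sides straddle the pad.
- foot_stud (a point): Tip of the foot's upright steel stud, 12 mm diameter, 20 mm tall above the pad (tip 70 mm above the bench), standing 8 mm from the pad's centre towards the foot's -x.
- big_nut: Bystander: steel hexagon nut, 33 mm across, 16 mm high, lying on the bench; origin under its centre.
- small_spanner: Bystander: small combination spanner, 27 x 130 x 5 mm, lying on the bench along its own y; origin under its centre.
- tape_measure: Bystander: yellow tape measure, 36 x 92 x 72 mm high, standing on the bench; origin under its centre.

How it is judged (in metres and radians):
On the way, in this order (a step that is already met when the one before it is completed fails the run):
1. the shim has been slid along its channel until at least 25 mm of it overhangs the open end, still lying flat on the holder (x of shim_centre in the frame of holder below -0.045 m and z of shim_centre in the frame of holder below 0.056 m and angle between shim_centre's own z axis and vertical below 0.06 rad), for 0.2 s.
2. the shim is held in the fingers and lifted at least 15 mm clear of the holder's channel (z of shim_centre in the frame of holder above 0.0675 m and contact force between the fingers and shim above 1 N), for 0.2 s.
At the end, for the whole second after the job is handed in: The shim lies flat and at rest on the foot's pad, underside on the pad (within 3 mm), stud in its slot, centre within 12 mm lengthways and 8 mm sideways of the pad's centre, square to the pad within 0.15 rad, released by the fingers; nut, spanner and tape measure are within 20 mm of where they were (x of shim_centre in the frame of foot between -0.012 and 0.012 m and y of shim_centre in the frame of foot between -0.008 and 0.008 m and z of shim_centre in the frame of foot between 0.049 and 0.0555 m and angle between shim_centre's own z axis and vertical below 0.06 rad and angle between the x axis of shim_centre and the x axis of foot, either way round below 0.15 rad and linear speed of shim below 0.01 m/s and contact force between the fingers and shim below 0.05 N and distance of each of big_nut, small_spanner, tape_measure from where it was at the start of the episode below 0.02 m); the robot touches nothing.
It fails at once if the shim is pressed on the channel floor with more than 40 N (contact force between shim and bed above 40 N).
It fails at once if the shim is dropped: let go over the foot while more than 8 mm above its pad (horizontal distance between shim_centre and foot below 0.08 m and height (world z) of shim_centre above 0.0605 m and contact force between the fingers and shim below 0.02 N).
It fails at once if the shim falls below the height of the pad (height (world z) of shim_centre below 0.04 m).
It fails at once if the nut, the spanner or the tape measure is pushed more than 20 mm away (distance of any of big_nut, small_spanner, tape_measure from where it was at the start of the episode above 0.02 m).
It also fails if it takes over 72 s, if anything falls off the work surface, if the arm or the gripper's body presses on something with over 40 N, if the wrist force passes 120 N, or if a joint passes its speed limit or range.

## Robot

A 6-joint arm with a two-finger parallel gripper is mounted at the origin on a cart in front of the work surface, level with it; the furniture and walls round the work are solid. World frame = base frame: x ahead of the robot, y to its left, z up, the work surface at z = 0. Lengths are in m, angles in degrees, forces in N, time in s.
With the tool pointing down it reaches from about 0.375 to 0.9 m from the base axis. Payload 3.1 kg.
Tool frame: the origin (TCP) lies on the centre line of the jaws, within the pads' length; the fingertips stand 25 mm ahead of it and the grasp point (between the pads) lies 6 mm ahead of it; z points along the fingers, y is the line along which they close (so a half turn about z gives the same grasp; the last joint's range is limited). The gripper opens to 87 mm and grips with 3 to 60 N. Pads are 19 mm wide; open, the fingers measure 117 mm over their backs; the gripper's body (75 mm by 190 mm) begins 51 mm behind the grasp point.
Start: joints at [-85.113, 30.224, 82.088, -0, 67.689, -10.227], TCP at [0.163, -0.603, 0.248] pointing down, gripper open.
Joint ranges: [-176.69, 176.69], [-43.24, 126.21], [12.49, 139.97], [-82, 262], [0, 151.66], [-163.58, 163.58]. Speed limits (degrees/s): [159.86, 159.86, 180, 180, 180, 180].

## Interface

Orientations are given as a 3x3 rotation matrix whose columns are the frame's x, y, z axes.
In Python, from rig import * gives the robot as it stands.
- The arm moves only by the tool step_arm, never from a script. Its argument "steps" is a list of rows, each a list of 7 numbers: the shift along the tool's x, y, z normalised to -1 to 1, where 1 is 0.3 m, then the turn, a rotation vector about the tool's x, y, z normalised to -1 to 1, where 1 is 45 degrees, then the gripper's target within -1 to 1 (shut at 1, half-way at 0, fully open at -1). A call has 1 to 8 rows; each row is the pose to reach, as a shift and turn from the pose commanded when the call began, along the tool's axes at that moment; what a row does not reach only later rows make up. A row lasts 1/12 s, in which the tool goes at most 41.7 mm and 7.16 degrees, less where a joint would pass 70% of its speed; a pose out of reach is approached as far as the arm can. A call with a number of a shift or a turn outside -1 to 1 is refused whole. A call with a gripper value outside its range is refused whole. The fingers move at their own pace and stop on an object; the grip force is fixed at half the most. Time passes only in rows, so rows that repeat a pose let the fingers close. It gives the time, the measured TCP pose, the force, the opening and the grip force at its end, in the units of the state.
- read_state(): the state, without advancing time (a new reading comes with each control period).
- capture(name): name is "side" or "top"; returns a dict with "image" (384x512x3 uint8, red, green, blue), "vertical_fov" (degrees; the focal length in pixels is half the picture's height over the tangent of half this angle, whatever the lens; pixels are square), "cx", "cy" (the principal point, pixels), "world_from_camera" (4x4, takes a point from camera to world coordinates). Camera axes: x right, y down, z forward; pixel columns grow to the right and rows downward; lengths in m; the calibration is good to about 2 mm. A picture is of the moment at which its call begins. There is no depth.
- hand_in(): hands the job in; it is judged then, once.
The state is a dict: "time_s": time; "joint_positions": joint angles; "qvel": joint speeds; "tau": joint torques, N m; "position": TCP position; "tcp_rot": TCP orientation; "force": force on the tool from outside, world axes, zero at the start; "moment": the same for the moment, N m; "opening": opening from 0.0 (shut) to 1.0 (fully open); "grasp_force": force on a finger pad.
Only numpy, scipy, OpenCV 4.12 (cv2) and the standard library are available. Lean on these libraries where they do the work, as an engineer would, in place of code of your own. Each camera call takes 0.05 s, during which the arm holds its last target. There are 200 camera calls.

## Working session

There is one attempt and no reset: what is moved stays moved. The work goes in short steps, Python scripts to look and compute and a tool call to move; the robot and the scene stay as the last step left them, time stands still between calls to the robot, and variables do not carry over. Pictures are saved under pics/ and viewed, at most 10 in all, crops included, and the job is handed in when it is done.

Besides the shell and the picture viewer there is one more tool, called after "Emit:" as name(argument=value, ...), one argument or row to a line, values as JSON. step_arm: Moves the arm, as the interface text tells. Scaled input: -1 to 1 covers 0.3 m each way for a shift and 45 degrees each way for a turn. Its arguments: {"type":"object","properties":{"steps":{"type":"array"}},"required":["steps"]}

```bash
mkdir -p pics; python3 - <<'E'
from rig import *
import cv2,numpy as np
for n in("side","top"):
    c=capture(n);cv2.imwrite(f"pics/{n}0.png",cv2.resize(c["image"][:,:,::-1],(800,600),interpolation=cv2.INTER_CUBIC))
    print(n,c["vertical_fov"],c["cx"],c["cy"],np.round(c["world_from_camera"],4).tolist())
s=read_state();print(s["time_s"],s["position"],s["tcp_rot"],s["opening"])
E
```

```text
side 54.435620288154155 258.92630657348354 196.69558938050938 [[-0.9321, -0.3045, 0.1964, 0.374], [-0.362, 0.7604, -0.5393, 0.6275], [0.0148, -0.5737, -0.8189, 0.7486], [0.0, 0.0, 0.0, 1.0]]
top 42.70314135258307 260.33880648457205 186.3084406589638 [[0.0224, -0.998, 0.0583, 0.4756], [-0.9995, -0.0237, -0.023, 0.1583], [0.0244, -0.0577, -0.998, 0.9122], [0.0, 0.0, 0.0, 1.0]]
0.1 [ 0.16294335 -0.60274283  0.24666185] [[ 9.65402712e-01  2.60763451e-01 -1.64369469e-04]
 [ 2.60763254e-01 -9.65400727e-01  1.99029562e-03]
 [ 3.60313951e-04 -1.96429831e-03 -9.99998006e-01]] 0.9999133223324307
```

View pics/top0.png

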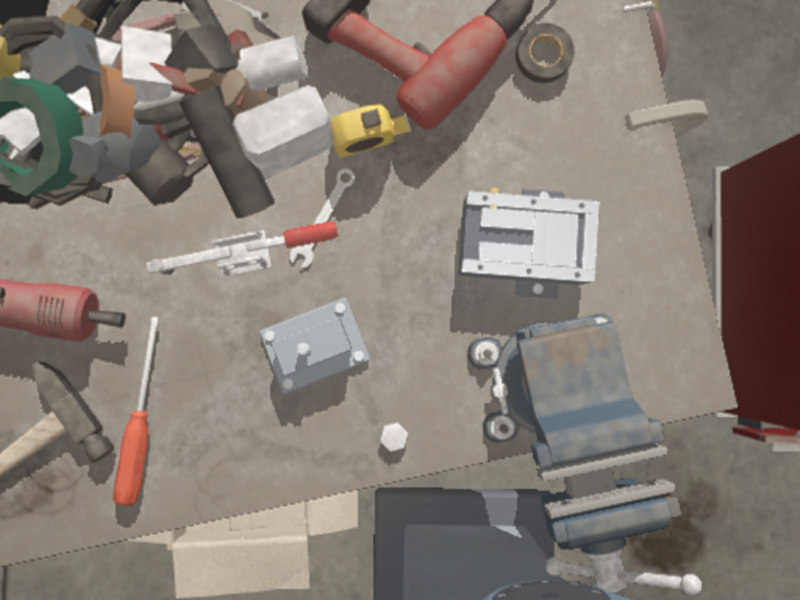

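View pics/side0.png

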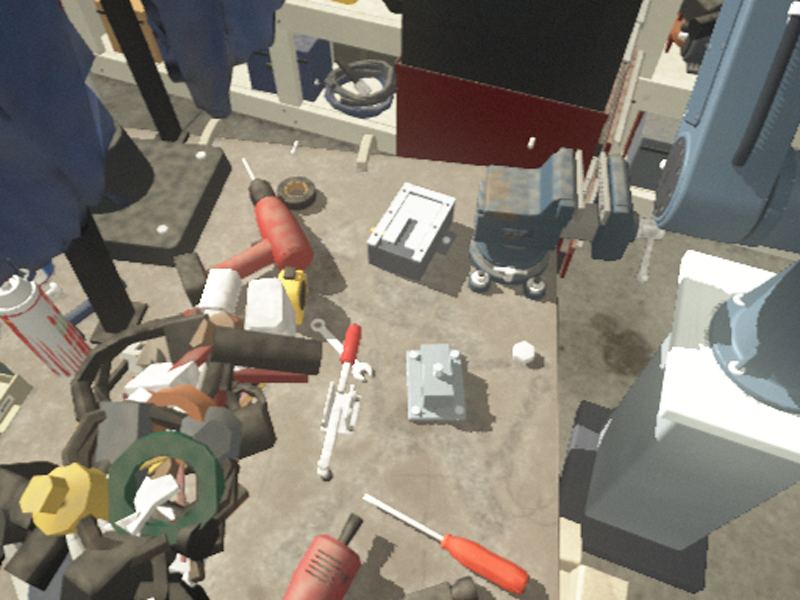

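The top view shows the holder at about (530,238) in 800-px scale, with its open end to the left and the pin at (495,190). The foot is at (315,345) with its stud tip at (303,350), the nut at (394,437), the spanner at (325,215) and the tape at (365,130). I'll zoom in on the holder and foot next.

```bash
python3 - <<'E'
from rig import *
import cv2,numpy as np
t=capture("top")["image"][:,:,::-1];s=capture("side")["image"][:,:,::-1]
f=lambda im,x,y:cv2.resize(im[y:y+75,x:x+100],(800,600),interpolation=cv2.INTER_CUBIC)
cv2.imwrite("pics/h1.png",f(t,288,112));cv2.imwrite("pics/f1.png",f(t,155,183))
cv2.imwrite("pics/s1.png",np.vstack([cv2.resize(s[112:112+60,225:305],(400,300),interpolation=cv2.INTER_CUBIC),cv2.resize(s[215:275,240:320],(400,300),interpolation=cv2.INTER_CUBIC)]))
E
```

```text
(no output)
```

View pics/h1.png

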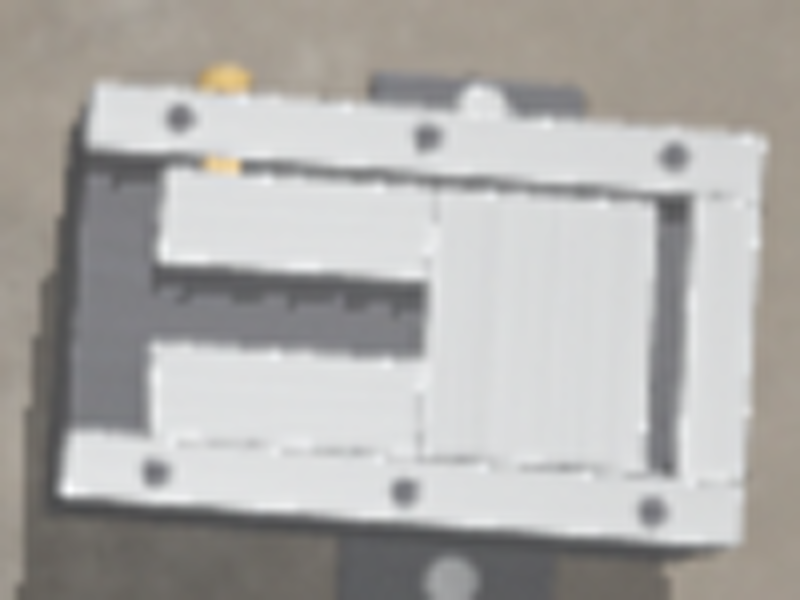

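View pics/f1.png

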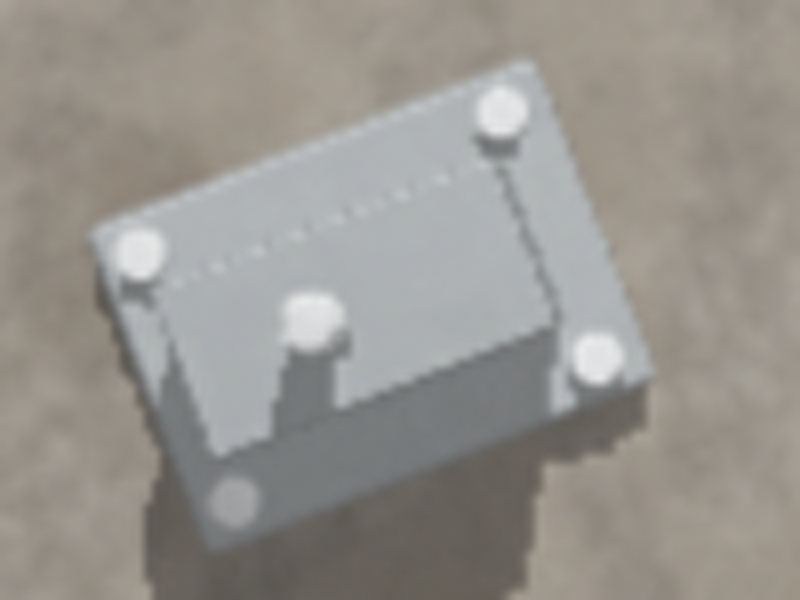

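View pics/s1.png

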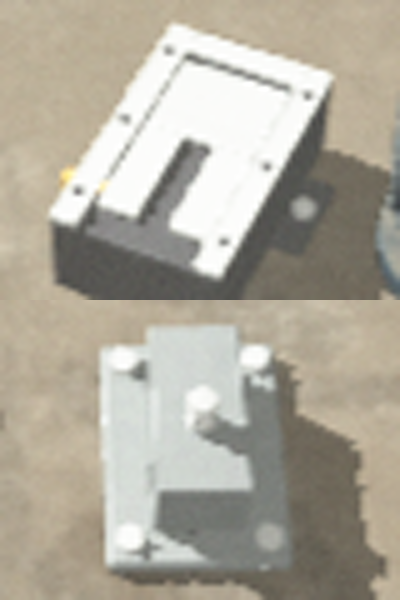

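The zoomed holder view shows the top corners at (95,85), (765,137), (740,543) and (62,495), the shim front at x≈157 and its rear at x≈650. In the foot view, the pad corners are (152,288), (497,165), (555,325) and (220,460), with the stud tip at (313,318). The side crops show the same features. The foot's stud lies to the left, so its +x points right.

```bash
cat > h.py <<'E'
from rig import *
import numpy as np
from scipy.optimize import least_squares
C={n:capture(n) for n in("side","top")}
def ray(n,uv):
    c=C[n];M=c["world_from_camera"];f=192/np.tan(np.radians(c["vertical_fov"])/2)
    d=np.c_[(uv[:,0]-c["cx"])/f,(uv[:,1]-c["cy"])/f,np.ones(len(uv))]
    return M[:3,3],d@M[:3,:3].T
def onz(n,uv,z):
    o,d=ray(n,uv);return o+d*((z-o[2])/d[:,2])[:,None]
def px(l,s,ox,oy): return (np.array(l,float)+.5)/s-.5+[ox,oy]
def fit(P,L):  # 2D pose of local points
    A=P-P.mean(0);B=L-L.mean(0)
    a=np.arctan2((B[:,0]*A[:,1]-B[:,1]*A[:,0]).sum(),(A*B).sum());R=np.array([[np.cos(a),-np.sin(a)],[np.sin(a),np.cos(a)]])
    t=P.mean(0)-R@L.mean(0);return t,np.degrees(a),np.linalg.norm(P-(L@R.T+t),axis=1)*1e3
E
python3 - <<'E'
from h import *
np.set_printoptions(precision=4,suppress=True)
H=px([(95,85),(765,137),(740,543),(62,495)],8,288,112)
HS=px([(52,215),(172,24),(332,75),(218,278)],5,225,112)
L=np.array([(-75,46),(75,46),(75,-46),(-75,-46)])/1e3
F=px([(152,288),(497,165),(555,325),(220,460)],8,155,183)
FS=px([(158,190),(147,26),(236,26),(250,190)],5,240,215)
LF=np.array([(-40,20),(40,20),(40,-20),(-40,-20)])/1e3
for z in(.051,.053,.055):
    print(z,*fit(onz("top",H,z)[:,:2],L),*fit(onz("side",HS,z)[:,:2],L))
print(fit(onz("top",F,.05)[:,:2],LF))
for k in range(4):print(fit(onz("side",np.roll(FS,k,0),.05)[:,:2],LF))
B=px([(92,232),(533,62),(652,378),(212,550)],8,155,183)
print("base",fit(onz("top",B,.008)[:,:2],np.array([(-55,40),(55,40),(55,-40),(-55,-40)])/1e3))
print("stud",onz("top",px([(313,318)],8,155,183),.07),onz("side",px([(202,92)],5,240,215),.07))
S=px([(163,168),(655,200),(645,468),(150,440)],8,288,112)
print("shim",fit(onz("top",S,.053)[:,:2],np.array([(-55,30),(55,30),(55,-30),(-55,-30)])/1e3))
E
```

```text
0.051 [ 0.5921 -0.0006] -92.93009623555687 [0.5989 0.4405 0.7737 0.5624] [ 0.5938 -0.0001] -92.81458310450338 [1.4731 0.4436 0.5599 1.6775]
0.053 [ 0.5918 -0.0002] -92.93009623555687 [0.7979 0.5119 0.903  0.4163] [0.5932 0.0017] -92.81458310450338 [1.713  0.2804 0.5055 1.5018]
0.055 [0.5916 0.0002] -92.93009623555687 [0.9985 0.643  1.056  0.3386] [0.5926 0.0035] -92.81458310450338 [1.955  0.2979 0.5706 1.3519]
(array([0.4624, 0.2439]), np.float64(-67.83821418879117), array([0.2174, 1.4593, 1.5393, 0.9254]))
(array([0.4648, 0.2461]), np.float64(-67.02183147649586), array([1.3515, 0.3053, 0.9684, 0.7473]))
(array([0.4648, 0.2461]), np.float64(22.505558370774768), array([28.5797, 28.9796, 28.2315, 28.6545]))
(array([0.4648, 0.2461]), np.float64(112.97816852350415), array([0.9684, 0.7473, 1.3515, 0.3053]))
(array([0.4648, 0.2461]), np.float64(-157.49444162922524), array([28.2315, 28.6545, 28.5797, 28.9796]))
base (array([0.4628, 0.2444]), np.float64(-67.54988210976518), array([1.733 , 1.4911, 1.9361, 1.6139]))
stud [[0.4606 0.2511 0.07  ]] [[0.4627 0.2503 0.07  ]]
shim (array([0.5908, 0.0026]), np.float64(-91.94425929236482), array([0.3244, 0.4654, 0.0875, 0.3459]))
```

```bash
cat > g.py <<'E'
from rig import *
import numpy as np,sys
from scipy.spatial.transform import Rotation as T
def go(x,y,z,yaw):
    s=read_state();R=np.array(s["tcp_rot"]);a=np.radians(yaw);c,d=np.cos(a),np.sin(a)
    Rt=np.array([[c,d,0],[d,-c,0],[0,0,-1]])
    sh=R.T@(np.array([x,y,z])-s["position"])/.3;tu=T.from_matrix(R.T@Rt).as_rotvec(degrees=True)/45
    print(round(s["time_s"],2),np.round(s["position"],4),"F",np.round(s["force"],1),"->",np.round(sh,4),np.round(tu,4),"rows",round(np.linalg.norm(sh)*.3/.0417,1),round(np.linalg.norm(tu)*45/7.16,1))
if __name__=="__main__":go(*map(float,sys.argv[1:]))
E
python3 g.py .32 -.38 .3 10
```

```text
0.3 [ 0.163  -0.6032  0.2472] F [ 0.2 -1.2  0.5] -> [ 0.6993 -0.5818 -0.1754] [-9.000e-04 -1.000e-04  1.136e-01] rows 6.7 0.7
```

Emit:
step_arm(
  steps=[
    [0.7,-0.58,-0.18,0,0,0.11,1],
    [0.7,-0.58,-0.18,0,0,0.11,1],
    [0.7,-0.58,-0.18,0,0,0.11,1],
    [0.7,-0.58,-0.18,0,0,0.11,1],
    [0.7,-0.58,-0.18,0,0,0.11,1],
    [0.7,-0.58,-0.18,0,0,0.11,1],
    [0.7,-0.58,-0.18,0,0,0.11,1],
    [0.7,-0.58,-0.18,0,0,0.11,1],
  ],
)

```text
time_s: 0.97
position: [0.3227, -0.376, 0.3028]
tcp_rot: [[0.983, 0.182, 0.002], [0.182, -0.983, 0.001], [0.002, -0.001, -1.0]]
force: [-0.3, 0.9, -0.5]
opening: 0.48
grasp_force: 0.0
```

```bash
python3 g.py .45 -.13 .28 -2.9
```

```text
0.97 [ 0.3227 -0.376   0.3028] F [-0.3  0.9 -0.5] -> [ 0.5661 -0.7293  0.0777] [-0.0014 -0.0023  0.2968] rows 6.7 1.9
```

Emit:
step_arm(
  steps=[
    [0.57,-0.73,0.08,0,0,0.3,1],
    [0.57,-0.73,0.08,0,0,0.3,1],
    [0.57,-0.73,0.08,0,0,0.3,1],
    [0.57,-0.73,0.08,0,0,0.3,1],
    [0.57,-0.73,0.08,0,0,0.3,1],
    [0.57,-0.73,0.08,0,0,0.3,1],
    [0.57,-0.73,0.08,0,0,0.3,1],
    [0.57,-0.73,0.08,0,0,0.3,1],
  ],
)

```text
time_s: 1.63
position: [0.4514, -0.1302, 0.277]
tcp_rot: [[0.999, -0.052, 0.0], [-0.052, -0.999, 0.003], [-0.0, -0.003, -1.0]]
force: [-0.4, 0.5, 0.5]
opening: 0.009
grasp_force: 0.0
```

```bash
python3 g.py .5895 -.0275 .12 -2.9
```

```text
1.63 [ 0.4514 -0.1302  0.277 ] F [-0.4  0.5  0.5] -> [ 0.4419 -0.3645  0.5242] [-0.0035  0.0001 -0.0021] rows 5.6 0.0
```

Emit:
step_arm(
  steps=[
    [0.44,-0.365,0,0,0,0,1],
    [0.44,-0.365,0,0,0,0,1],
    [0.44,-0.365,0,0,0,0,1],
    [0.44,-0.365,0,0,0,0,1],
    [0.44,-0.365,0.52,0,0,0,1],
    [0.44,-0.365,0.52,0,0,0,1],
    [0.44,-0.365,0.52,0,0,0,1],
    [0.44,-0.365,0.52,0,0,0,1],
  ],
)

```text
time_s: 2.3
position: [0.5872, -0.034, 0.1183]
tcp_rot: [[0.998, -0.058, -0.003], [-0.058, -0.998, 0.0], [-0.003, 0.0, -1.0]]
force: [-0.5, 0.5, -0.5]
opening: 0.006
grasp_force: 0.0
```

Emit:
step_arm(
  steps=[
    [0,0,0.02,0,0,0,1],
    [0,0,0.04,0,0,0,1],
    [0,0,0.06,0,0,0,1],
    [0,0,0.07,0,0,0,1],
    [0,0,0.08,0,0,0,1],
    [0,0,0.09,0,0,0,1],
    [0,0,0.09,0,0,0,1],
    [0,0,0.09,0,0,0,1],
  ],
)

```text
time_s: 2.97
position: [0.5885, -0.0333, 0.0953]
tcp_rot: [[0.998, -0.058, 0.001], [-0.058, -0.998, -0.0], [0.001, 0.0, -1.0]]
force: [-0.3, -0.2, -0.5]
opening: 0.004
grasp_force: 0.0
```

```bash
python3 - <<'E'
from rig import *
import cv2
t=capture("top")["image"][:,:,::-1];s=capture("side")["image"][:,:,::-1]
f=lambda im,x,y:cv2.resize(im[y:y+120,x:x+80],(400,600),interpolation=cv2.INTER_CUBIC)
cv2.imwrite("pics/p2.png",cv2.hconcat([f(t,290,90),f(s,225,70)]))
E
python3 g.py .5895 -.0275 .08 -2.9
```

```text
3.07 [ 0.5885 -0.0333  0.0952] F [ 0.7 -1.1  0.2] -> [ 0.0022 -0.0194  0.0505] [ 0.0003 -0.0014 -0.0095] rows 0.4 0.1
```

View pics/p2.png

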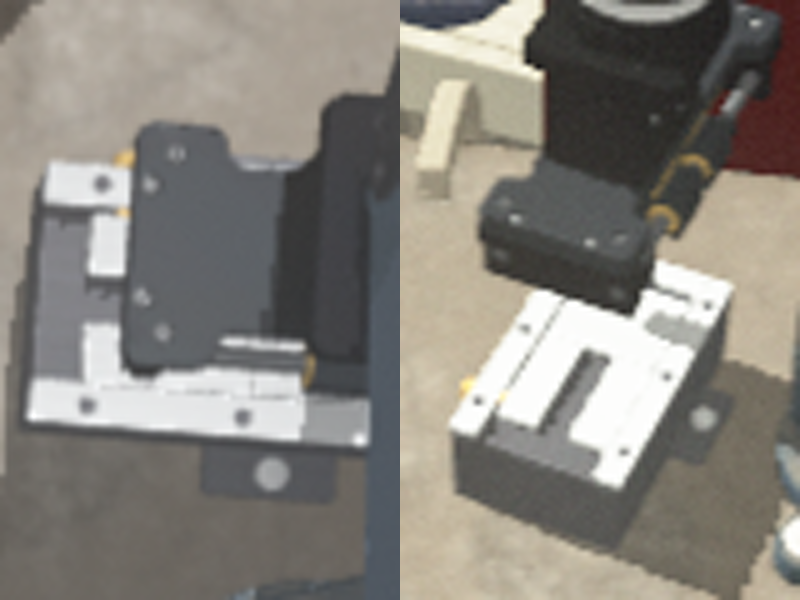

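The side crop shows the closed gripper over the shim's solid end, and the holder and nearby vise are clear. The shim front is still about 17 mm inside the open end.

Emit:
step_arm(
  steps=[
    [0,-0.02,0.03,0,0,0,1],
    [0,-0.02,0.044,0,0,0,1],
    [0,-0.02,0.044,0,0,0,1],
  ],
)

```text
time_s: 3.32
position: [0.5875, -0.0265, 0.08]
tcp_rot: [[0.998, -0.057, -0.003], [-0.057, -0.998, 0.001], [-0.003, -0.001, -1.0]]
force: [0.3, -0.9, 0.5]
opening: 0.004
grasp_force: 0.0
```

Emit:
step_arm(
  steps=[
    [0,0,0.003,0,0,0,1],
    [0,0,0.005,0,0,0,1],
    [0,0,0.005,0,0,0,1],
  ],
)

```text
time_s: 3.57
position: [0.5885, -0.0273, 0.0797]
tcp_rot: [[0.998, -0.058, -0.0], [-0.058, -0.998, 0.0], [-0.0, -0.0, -1.0]]
force: [0.8, -1.0, -0.1]
opening: 0.007
grasp_force: 0.0
```

Emit:
step_arm(
  steps=[
    [0,0,0.003,0,0,0,1],
    [0,0,0.003,0,0,0,1],
    [0,0,0.003,0,0,0,1],
  ],
)

```text
time_s: 3.82
position: [0.5886, -0.0273, 0.079]
tcp_rot: [[0.998, -0.058, 0.0], [-0.058, -0.998, -0.0], [0.0, 0.0, -1.0]]
force: [0.4, 0.3, 1.1]
opening: 0.004
grasp_force: 0.0
```

Emit:
step_arm(
  steps=[
    [0,0,0.003,0,0,0,1],
    [0,0,0.003,0,0,0,1],
    [0,0,0.003,0,0,0,1],
  ],
)

```text
time_s: 4.07
position: [0.5887, -0.0273, 0.0785]
tcp_rot: [[0.998, -0.058, 0.001], [-0.058, -0.998, -0.0], [0.001, 0.0, -1.0]]
force: [-0.9, -0.6, 3.4]
opening: 0.004
grasp_force: 1.7
```

Emit:
step_arm(
  steps=[
    [0,0,0.002,0,0,0,1],
    [0,0,0.002,0,0,0,1],
    [0,0,0.002,0,0,0,1],
  ],
)

```text
time_s: 4.32
position: [0.5887, -0.0273, 0.0784]
tcp_rot: [[0.998, -0.058, 0.001], [-0.058, -0.998, -0.0], [0.001, 0.0, -1.0]]
force: [-1.5, 0.1, 6.3]
opening: 0.005
grasp_force: 3.6
```

Emit:
step_arm(
  steps=[
    [0,0,0.003,0,0,0,1],
    [0,0,0.006,0,0,0,1],
    [0,0,0.006,0,0,0,1],
  ],
)

```text
time_s: 4.57
position: [0.5887, -0.0274, 0.0784]
tcp_rot: [[0.998, -0.058, 0.001], [-0.058, -0.998, -0.001], [0.001, 0.0, -1.0]]
force: [-4.5, -0.1, 18.0]
opening: 0.006
grasp_force: 9.0
```

Emit:
step_arm(
  steps=[
    [0,-0.004,0.002,0,0,0,1],
    [0,-0.008,0.002,0,0,0,1],
    [0,-0.013,0.002,0,0,0,1],
    [0,-0.02,0.002,0,0,0,1],
    [0,-0.027,0.002,0,0,0,1],
    [0,-0.033,0.002,0,0,0,1],
    [0,-0.033,0.002,0,0,0,1],
  ],
)

```text
time_s: 5.15
position: [0.5909, -0.0206, 0.0784]
tcp_rot: [[0.998, -0.056, 0.005], [-0.056, -0.998, -0.006], [0.005, 0.006, -1.0]]
force: [-3.1, -8.4, 18.1]
opening: 0.002
grasp_force: 9.0
```

```bash
python3 - <<'E'
from rig import *
import cv2
t=capture("top")["image"][:,:,::-1];s=capture("side")["image"][:,:,::-1]
f=lambda im,x,y:cv2.resize(im[y:y+120,x:x+80],(400,600),interpolation=cv2.INTER_CUBIC)
cv2.imwrite("pics/p3.png",cv2.hconcat([f(t,290,90),f(s,225,70)]))
print(read_state()["force"])
E
```

```text
[-2.72534662 -7.80148275 17.94447426]
```

View pics/p3.png

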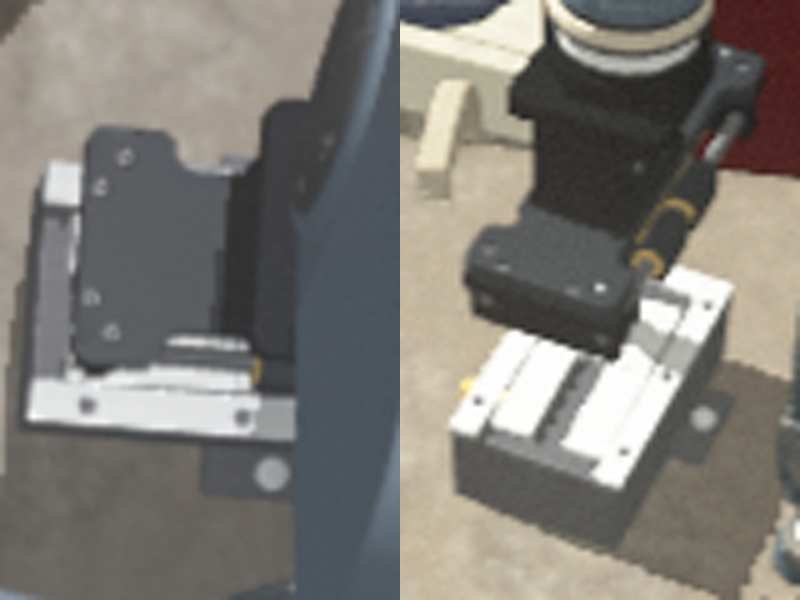

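The shim moved with the fingers: the gap at the open end has shrunk to about 9 mm, and it still lies flat. I'll carry on with slightly more pressure.

Emit:
step_arm(
  steps=[
    [0,-0.005,0.003,0,0,0,1],
    [0,-0.015,0.003,0,0,0,1],
    [0,-0.025,0.003,0,0,0,1],
    [0,-0.035,0.003,0,0,0,1],
    [0,-0.045,0.003,0,0,0,1],
    [0,-0.055,0.003,0,0,0,1],
    [0,-0.065,0.003,0,0,0,1],
    [0,-0.065,0.003,0,0,0,1],
  ],
)

```text
time_s: 5.92
position: [0.592, -0.0011, 0.0784]
tcp_rot: [[0.998, -0.055, 0.005], [-0.055, -0.998, -0.006], [0.005, 0.006, -1.0]]
force: [-5.2, -7.5, 23.6]
opening: 0.007
grasp_force: 11.8
```

Emit:
step_arm(
  steps=[
    [0,-0.008,0,0,0,0,1],
    [0,-0.016,0,0,0,0,1],
    [0,-0.025,0,0,0,0,1],
    [0,-0.035,0,0,0,0,1],
    [0,-0.045,0,0,0,0,1],
    [0,-0.055,0,0,0,0,1],
    [0,-0.055,0,0,0,0,1],
  ],
)

```text
time_s: 6.5
position: [0.5923, 0.0156, 0.0783]
tcp_rot: [[0.998, -0.055, 0.003], [-0.055, -0.998, -0.006], [0.004, 0.005, -1.0]]
force: [-6.2, -8.2, 24.3]
opening: 0.003
grasp_force: 12.3
```

Emit:
step_arm(
  steps=[
    [0,-0.008,0,0,0,0,1],
    [0,-0.016,0,0,0,0,1],
    [0,-0.025,0,0,0,0,1],
    [0,-0.035,0,0,0,0,1],
    [0,-0.045,0,0,0,0,1],
    [0,-0.052,0,0,0,0,1],
    [0,-0.052,0,0,0,0,1],
  ],
)

```text
time_s: 7.08
position: [0.5924, 0.0312, 0.0783]
tcp_rot: [[0.998, -0.055, 0.001], [-0.055, -0.998, -0.005], [0.002, 0.005, -1.0]]
force: [-7.2, -8.6, 26.3]
opening: 0.004
grasp_force: 13.0
```

Emit:
step_arm(
  steps=[
    [0.003,0.006,-0.006,0,0,0,1],
    [0.003,0.006,-0.02,0,0,0,1],
    [0,0,-0.1,0,0,0,1],
    [0,0,-0.2,0,0,0,1],
    [0,0,-0.3,0,0,0,-1],
    [0,0,-0.35,0,0,0,-1],
    [0,0,-0.35,0,0,0,-1],
  ],
)

```text
time_s: 7.67
position: [0.5947, 0.0341, 0.1829]
tcp_rot: [[0.998, -0.058, 0.008], [-0.058, -0.998, -0.001], [0.008, 0.0, -1.0]]
force: [1.1, -0.3, -1.1]
opening: 0.149
grasp_force: 0.0
```

```bash
python3 g.py .53 .17 .18 42
```

```text
7.67 [0.5947 0.0341 0.1829] F [ 1.1 -0.3 -1.1] -> [-0.2418 -0.4396  0.0074] [ 0.0047 -0.01   -1.0071] rows 3.6 6.3
```

Emit:
step_arm(
  steps=[
    [-0.24,-0.44,0,0,0,-1,-1],
    [-0.24,-0.44,0,0,0,-1,-1],
    [-0.24,-0.44,0,0,0,-1,-1],
    [-0.24,-0.44,0,0,0,-1,-1],
    [-0.24,-0.44,0,0,0,-1,-1],
    [-0.24,-0.44,0,0,0,-1,-1],
    [-0.24,-0.44,0,0,0,-1,-1],
  ],
)

```text
time_s: 8.25
position: [0.5266, 0.1711, 0.1776]
tcp_rot: [[0.743, 0.67, -0.003], [0.67, -0.743, -0.0], [-0.002, -0.002, -1.0]]
force: [1.0, 0.8, -0.9]
opening: 0.679
grasp_force: 0.0
```

```bash
python3 g.py .5 .2 .18 85;  python3 - <<'E'
from rig import *
import cv2
t=capture("top")["image"][:,:,::-1];s=capture("side")["image"][:,:,::-1]
f=lambda im,x,y:cv2.resize(im[y:y+100,x:x+100],(400,400),interpolation=cv2.INTER_CUBIC)
cv2.imwrite("pics/p4.png",cv2.hconcat([f(t,275,100),f(s,215,100)]))
E
```

```text
8.25 [0.5266 0.1711 0.1776] F [ 1.   0.8 -0.9] -> [-0.0012 -0.131  -0.0079] [-0.003   0.0018 -0.9544] rows 0.9 6.0
```

View pics/p4.png

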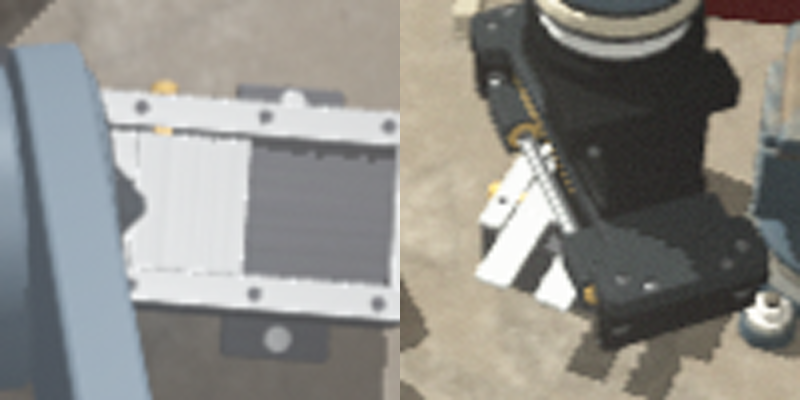

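The shim's rear edge is now at (248,142) to (244,275) in the top crop, so it has slid about 59 mm. The side view shows the prongs overhanging and lying flat.

```bash
python3 - <<'E'
from h import *
P=onz("top",px([(248,142),(244,275)],4,275,100),.0535)[:,:2];m=P.mean(0)
print(P,m+.055*np.array([.0506,.9987]))
E
python3 g.py .5953 .0916 .18 87.1
```

```text
[[0.61964926 0.00550782]
 [0.56056114 0.00648696]] [0.5928882  0.06092589]
8.45 [0.5273 0.1701 0.1781] F [ 1.   0.2 -0.3] -> [-0.0044  0.3461 -0.0069] [-0.0022  0.0012 -1.0112] rows 2.5 6.4
```

Emit:
step_arm(
  steps=[
    [-0.004,0.346,0,0,0,-1,-1],
    [-0.004,0.346,0,0,0,-1,-1],
    [-0.004,0.346,0,0,0,-1,-1],
    [-0.004,0.346,0,0,0,-1,-1],
    [-0.004,0.346,0,0,0,-1,-1],
    [-0.004,0.346,0,0,0,-1,-1],
    [-0.004,0.346,0,0,0,-1,-1],
    [-0.004,0.346,0,0,0,-1,-1],
  ],
)

```text
time_s: 9.12
position: [0.5958, 0.0913, 0.1785]
tcp_rot: [[0.059, 0.998, -0.001], [0.998, -0.059, 0.0], [0.0, -0.001, -1.0]]
force: [-0.6, 0.7, 0.3]
opening: 1.003
grasp_force: 0.0
```

```bash
python3 g.py .595 .0912 .09 87.1
```

```text
9.12 [0.5958 0.0913 0.1785] F [-0.6  0.7  0.3] -> [-0.0005 -0.0024  0.2949] [-0.0013 -0.     -0.0112] rows 2.1 0.1
```

Emit:
step_arm(
  steps=[
    [0,-0.002,0.1,0,0,-0.01,-1],
    [0,-0.002,0.2,0,0,-0.01,-1],
    [0,-0.002,0.295,0,0,-0.01,-1],
    [0,-0.002,0.295,0,0,-0.01,-1],
    [0,-0.002,0.295,0,0,-0.01,-1],
  ],
)

```text
time_s: 9.53
position: [0.5941, 0.0917, 0.0891]
tcp_rot: [[0.052, 0.999, -0.004], [0.999, -0.052, 0.0], [-0.0, -0.004, -1.0]]
force: [1.0, 0.8, 0.5]
opening: 1.003
grasp_force: 0.0
```

```bash
python3 g.py .595 .0912 .057 87.1;  python3 - <<'E'
from rig import *
import cv2
t=capture("top")["image"][:,:,::-1];s=capture("side")["image"][:,:,::-1]
f=lambda im,x,y:cv2.resize(im[y:y+100,x:x+100],(400,400),interpolation=cv2.INTER_CUBIC)
cv2.imwrite("pics/p5.png",cv2.hconcat([f(t,250,100),f(s,215,110)]))
E
```

```text
9.53 [0.5941 0.0917 0.0891] F [1.  0.8 0.5] -> [-0.0017  0.0034  0.1071] [-0.0056  0.     -0.0015] rows 0.8 0.0
```

View pics/p5.png

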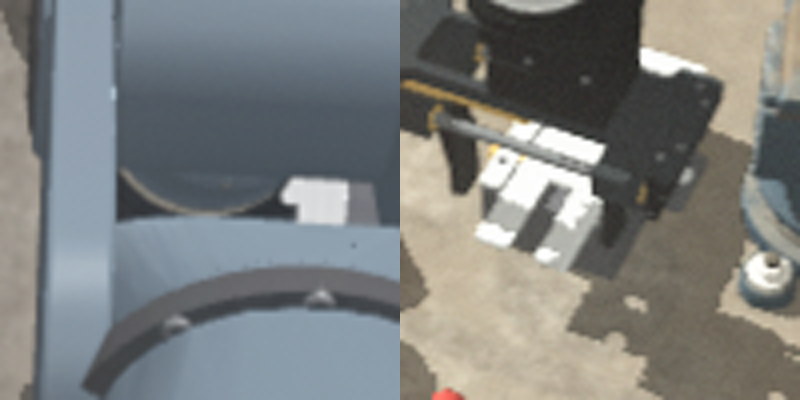

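The side view shows the open fingers straddling the overhanging prongs, which lie flat. I'll descend and close.

Emit:
step_arm(
  steps=[
    [0,0.002,0.04,0,0,0,-1],
    [0,0.002,0.08,0,0,0,-1],
    [0,0.002,0.107,0,0,0,-1],
    [0,0.002,0.107,0,0,0,-1],
    [0,0.002,0.107,0,0,0,-1],
  ],
)

```text
time_s: 10.05
position: [0.5954, 0.0918, 0.0578]
tcp_rot: [[0.05, 0.999, -0.002], [0.999, -0.05, 0.0], [-0.0, -0.002, -1.0]]
force: [1.3, -0.4, 0.1]
opening: 0.999
grasp_force: 0.0
```

Emit:
step_arm(
  steps=[
    [0,0,0,0,0,0,0.0],
    [0,0,0,0,0,0,0.2],
    [0,0,0,0,0,0,0.2],
    [0,0,0,0,0,0,0.2],
    [0,0,0,0,0,0,0.2],
    [0,0,0,0,0,0,0.2],
    [0,0,0,0,0,0,0.2],
    [0,0,0,0,0,0,0.2],
  ],
)

```text
time_s: 10.72
position: [0.596, 0.0918, 0.0588]
tcp_rot: [[0.05, 0.999, 0.0], [0.999, -0.05, 0.0], [0.0, 0.0, -1.0]]
force: [-1.2, 0.3, 1.4]
opening: 0.684
grasp_force: 30.0
```

Emit:
step_arm(
  steps=[
    [0,0,-0.01,0,0,0,1],
    [0,0,-0.03,0,0,0,1],
    [0,0,-0.06,0,0,0,1],
    [0,0,-0.1,0,0,0,1],
    [0,0,-0.15,0,0,0,1],
    [0,0,-0.2,0,0,0,1],
    [0,0,-0.2,0,0,0,1],
    [0,0,-0.2,0,0,0,1],
  ],
)

```text
time_s: 11.38
position: [0.5968, 0.0918, 0.1203]
tcp_rot: [[0.05, 0.999, 0.003], [0.999, -0.05, -0.0], [0.0, 0.003, -1.0]]
force: [0.1, -0.3, -2.1]
opening: 0.684
grasp_force: 30.0
```

```bash
python3 - <<'E'
from rig import *
import cv2
t=capture("top")["image"][:,:,::-1];s=capture("side")["image"][:,:,::-1]
f=lambda im,x,y:cv2.resize(im[y:y+100,x:x+100],(400,400),interpolation=cv2.INTER_CUBIC)
cv2.imwrite("pics/p6.png",cv2.hconcat([f(t,250,100),f(s,215,90)]))
s=read_state();print(s["position"],s["force"],s["moment"],s["opening"],s["grasp_force"])
E
```

```text
[0.59545866 0.09180239 0.1184648 ] [-0.18487363 -0.09287847 -2.43955557] [ 0.0460269  -0.06162785 -0.00976399] 0.6809714441851015 29.99970853328705
```

View pics/p6.png

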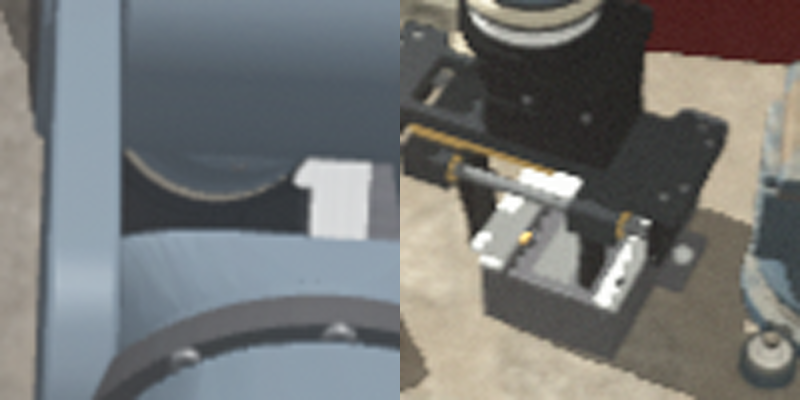

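The shim is held and raised about 60 mm, and the channel below it is empty. All 10 views are now used, so I'll work from numbers only.

```bash
python3 g.py .4527 .2727 .15 112.5
```

```text
11.48 [0.5955 0.0918 0.1185] F [-0.2 -0.1 -2.4] -> [ 0.5782 -0.5057 -0.1047] [-1.000e-03 -2.000e-04 -5.642e-01] rows 5.6 3.5
```

Moving smoothly, lifting first.

Emit:
step_arm(
  steps=[
    [0.03,-0.03,-0.05,0,0,0,1],
    [0.1,-0.08,-0.105,0,0,-0.08,1],
    [0.19,-0.17,-0.105,0,0,-0.18,1],
    [0.28,-0.25,-0.105,0,0,-0.29,1],
    [0.37,-0.33,-0.105,0,0,-0.39,1],
    [0.46,-0.41,-0.105,0,0,-0.48,1],
    [0.54,-0.47,-0.105,0,0,-0.54,1],
    [0.578,-0.506,-0.105,0,0,-0.564,1],
  ],
)

```text
time_s: 12.15
position: [0.4496, 0.2746, 0.1491]
tcp_rot: [[-0.386, 0.922, -0.004], [0.922, 0.386, -0.0], [0.001, -0.004, -1.0]]
force: [0.3, 0.2, -2.0]
opening: 0.681
grasp_force: 30.0
```

Emit:
step_arm(
  steps=[
    [0,0,0,0,0,0,1],
    [0,0,0,0,0,0,1],
    [0,0,0,0,0,0,1],
  ],
)

```text
time_s: 12.4
position: [0.4535, 0.2722, 0.1496]
tcp_rot: [[-0.382, 0.924, -0.0], [0.924, 0.382, -0.0], [-0.0, -0.0, -1.0]]
force: [-0.4, -0.5, -2.2]
opening: 0.68
grasp_force: 30.0
```

```bash
python3 g.py .4527 .2727 .086 112.5; python3 - <<'E'
from rig import *
s=read_state();print(s["moment"],s["opening"],s["grasp_force"])
E
```

```text
12.4 [0.4535 0.2722 0.1496] F [-0.4 -0.5 -2.2] -> [ 0.0026 -0.0018  0.2121] [-0.0005  0.0005 -0.0005] rows 1.5 0.0
[ 0.04841862 -0.08891776 -0.01828129] 0.6803074188937422 29.99951273202896
```

Emit:
step_arm(
  steps=[
    [0.002,-0.002,0.06,0,0,0,1],
    [0.002,-0.002,0.12,0,0,0,1],
    [0.002,-0.002,0.17,0,0,0,1],
    [0.002,-0.002,0.212,0,0,0,1],
    [0.002,-0.002,0.212,0,0,0,1],
    [0.002,-0.002,0.212,0,0,0,1],
  ],
)

```text
time_s: 12.9
position: [0.4529, 0.2718, 0.0858]
tcp_rot: [[-0.381, 0.925, -0.001], [0.925, 0.381, -0.001], [-0.0, -0.002, -1.0]]
force: [-0.1, 0.7, -1.2]
opening: 0.687
grasp_force: 30.0
```

Emit:
step_arm(
  steps=[
    [0,0,0.01,0,0,0,1],
    [0,0,0.02,0,0,0,1],
    [0,0,0.03,0,0,0,1],
    [0,0,0.03,0,0,0,1],
    [0,0,0.03,0,0,0,1],
  ],
)

```text
time_s: 13.32
position: [0.4524, 0.273, 0.0776]
tcp_rot: [[-0.383, 0.924, 0.0], [0.924, 0.383, 0.0], [-0.0, 0.0, -1.0]]
force: [0.5, 1.0, -2.1]
opening: 0.68
grasp_force: 30.0
```

Emit:
step_arm(
  steps=[
    [0,0,0.01,0,0,0,1],
    [0,0,0.02,0,0,0,1],
    [0,0,0.02,0,0,0,1],
    [0,0,0.02,0,0,0,1],
  ],
)

```text
time_s: 13.65
position: [0.4521, 0.2729, 0.0712]
tcp_rot: [[-0.383, 0.924, -0.001], [0.924, 0.383, -0.0], [0.0, -0.001, -1.0]]
force: [-0.1, 0.1, -1.2]
opening: 0.681
grasp_force: 30.0
```

Emit:
step_arm(
  steps=[
    [0,0,0.01,0,0,0,1],
    [0,0,0.025,0,0,0,1],
    [0,0,0.025,0,0,0,1],
    [0,0,0.025,0,0,0,1],
  ],
)

```text
time_s: 13.98
position: [0.4527, 0.2731, 0.064]
tcp_rot: [[-0.383, 0.924, 0.001], [0.924, 0.383, 0.0], [-0.0, 0.001, -1.0]]
force: [-0.2, -0.1, 0.9]
opening: 0.682
grasp_force: 30.0
```

Emit:
step_arm(
  steps=[
    [0,0,0.003,0,0,0,1],
    [0,0,0.004,0,0,0,1],
    [0,0,0.004,0,0,0,1],
  ],
)

```text
time_s: 14.23
position: [0.4527, 0.2731, 0.063]
tcp_rot: [[-0.383, 0.924, 0.001], [0.924, 0.383, 0.0], [0.0, 0.001, -1.0]]
force: [0.4, 1.5, 2.3]
opening: 0.679
grasp_force: 30.0
```

Emit:
step_arm(
  steps=[
    [0,0,0.003,0,0,0,1],
    [0,0,0.004,0,0,0,1],
    [0,0,0.004,0,0,0,1],
  ],
)

```text
time_s: 14.48
position: [0.4526, 0.2732, 0.0616]
tcp_rot: [[-0.383, 0.924, 0.001], [0.924, 0.383, 0.0], [0.0, 0.001, -1.0]]
force: [0.3, 2.9, 2.4]
opening: 0.683
grasp_force: 30.0
```

Emit:
step_arm(
  steps=[
    [0,0,0.003,0,0,0,1],
    [0,0,0.003,0,0,0,1],
    [0,0,0.003,0,0,0,1],
  ],
)

```text
time_s: 14.73
position: [0.4526, 0.2731, 0.0609]
tcp_rot: [[-0.382, 0.924, 0.001], [0.924, 0.382, 0.0], [0.0, 0.001, -1.0]]
force: [0.0, 3.1, 4.7]
opening: 0.678
grasp_force: 30.0
```

Emit:
step_arm(
  steps=[
    [0,0,0.003,0,0,0,1],
    [0,0,0.003,0,0,0,1],
    [0,0,0.003,0,0,0,1],
  ],
)

```text
time_s: 14.98
position: [0.4526, 0.2731, 0.0609]
tcp_rot: [[-0.383, 0.924, 0.001], [0.924, 0.383, 0.0], [0.0, 0.001, -1.0]]
force: [-2.8, 2.5, 11.8]
opening: 0.684
grasp_force: 30.0
```

Emit:
step_arm(
  steps=[
    [0,0,0.003,0,0,0,1],
    [0,0,0.003,0,0,0,1],
    [0,0,0.003,0,0,0,1],
  ],
)

```text
time_s: 15.23
position: [0.4526, 0.2731, 0.0607]
tcp_rot: [[-0.383, 0.924, 0.001], [0.924, 0.383, 0.001], [0.0, 0.002, -1.0]]
force: [-2.7, 1.3, 16.8]
opening: 0.688
grasp_force: 30.0
```

The force rises stiffly at z = 0.0607, so the shim is seated flat. I'll relax the load and release.

Emit:
step_arm(
  steps=[
    [0,0,-0.006,0,0,0,1],
    [0,0,-0.006,0,0,0,1],
    [0,0,-0.006,0,0,0,0.1],
    [0,0,-0.006,0,0,0,-1],
    [0,0,-0.006,0,0,0,-1],
    [0,0,-0.006,0,0,0,-1],
    [0,0,-0.006,0,0,0,-1],
    [0,0,-0.006,0,0,0,-1],
  ],
)

```text
time_s: 15.9
position: [0.452, 0.2727, 0.0602]
tcp_rot: [[-0.382, 0.924, -0.001], [0.924, 0.382, -0.0], [0.0, -0.001, -1.0]]
force: [0.1, -0.9, -1.0]
opening: 0.951
grasp_force: 0.0
```

Emit:
step_arm(
  steps=[
    [0,0,0,0,0,0,-1],
    [0,0,0,0,0,0,-1],
    [0,0,-0.05,0,0,0,-1],
    [0,0,-0.15,0,0,0,-1],
    [0,0,-0.25,0,0,0,-1],
    [0,0,-0.35,0,0,0,-1],
    [0,0,-0.45,0,0,0,-1],
    [0,0,-0.45,0,0,0,-1],
  ],
)

```text
time_s: 16.57
position: [0.4556, 0.2742, 0.2012]
tcp_rot: [[-0.383, 0.924, 0.011], [0.924, 0.383, 0.004], [-0.001, 0.012, -1.0]]
force: [-0.1, -0.1, 0.7]
opening: 1.0
grasp_force: 0.0
```

```bash
python3 g.py .38 -.05 .25 90
```

```text
16.57 [0.4556 0.2742 0.2012] F [-0.1 -0.1  0.7] -> [-0.9021 -0.6445 -0.1697] [ 0.0148 -0.0021  0.5002] rows 8.1 3.1
```

Emit:
step_arm(
  steps=[
    [-0.7,-0.5,-0.17,0,0,0.4,-1],
    [-0.7,-0.5,-0.17,0,0,0.4,-1],
    [-0.7,-0.5,-0.17,0,0,0.4,-1],
    [-0.7,-0.5,-0.17,0,0,0.4,-1],
    [-0.7,-0.5,-0.17,0,0,0.4,-1],
    [-0.7,-0.5,-0.17,0,0,0.4,-1],
    [-0.7,-0.5,-0.17,0,0,0.4,-1],
    [-0.7,-0.5,-0.17,0,0,0.4,-1],
  ],
)

```text
time_s: 17.23
position: [0.3938, 0.0189, 0.247]
tcp_rot: [[-0.073, 0.997, 0.001], [0.997, 0.073, -0.001], [-0.001, 0.001, -1.0]]
force: [-0.3, 1.1, 0.7]
opening: 1.005
grasp_force: 0.0
```

```bash
python3 - <<'E'
from h import *
import cv2
for n,(x,y) in {"top":(155,183),"side":(240,205)}.items():
    g=C[n]["image"][y:y+75,x:x+100].astype(int).min(2)
    m=(g>195).astype(np.uint8)
    cs,_=cv2.findContours(m,cv2.RETR_EXTERNAL,cv2.CHAIN_APPROX_NONE)
    c=max(cs,key=cv2.contourArea);print(n,cv2.contourArea(c),[len(k) for k in cs])
    b=cv2.boxPoints(cv2.minAreaRect(c)).astype(float)+[x,y]
    P=onz(n,b,.055)[:,:2];print(P.round(4).tolist(),P.mean(0),[round(np.linalg.norm(P[i]-P[i-1]),4) for i in range(4)],[np.degrees(np.arctan2(*(P[i]-P[i-1])[::-1])).round(1) for i in range(4)])
    for r in m[::3]:print("".join(" #"[v] for v in r))
E
```

```text
top 1704.0 [21, 254]
[[0.473, 0.3076], [0.5154, 0.2061], [0.4524, 0.1798], [0.4105, 0.281]] [0.46284033 0.24361499] [np.float64(0.0679), np.float64(0.1099), np.float64(0.0683), np.float64(0.1095)] [np.float64(23.0), np.float64(-67.3), np.float64(-157.3), np.float64(112.5)]
                                                                                                    
                                                                                                    
                                                                                                    
                                                                                                    
                                                            ########                                
                                                      # ##############                              
                                               ########################                             
                                       #################################                            
                  
[... 3333 characters left out ...]
#########                                             
                     ################   ################                                            
                     ################  #################                                            
                     ################        ###########                                            
                     ################        ###########                                            
                     #########                                                                      
                     ######## ###                                                                   
                     ####      ########
```

The top image puts the shim at (0.4628, 0.2436), yaw −67.4°, full length and with the stud in its slot. The pad in the same camera was at (0.4624, 0.2439), −67.7°.

```bash
python3 -c "
from rig import *
print(hand_in())"
```

```text
the job is handed in; nothing more can be done
None
```

The shim is on the foot's pad with the stud in its slot and the gripper clear; the top camera puts it within about 1 mm and 1° of centred and square. I handed the job in with about 17 s on the clock; the hand-in gave no verdict, and I didn't re-measure the nut, spanner and tape measure.

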